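Feed two slate blanks from the trigger feeder

TASK

Set the wooden catch tray down on the bench under the feeder's mouth and let go of it, then feed exactly two slate blanks into it: squeeze the sprung trigger against its grip with the two fingers, fully home and without crushing it, let it spring all the way out, and squeeze and release once more. Leave the other two blanks in the magazine, do not touch any blank with the fingers, keep the tray under the mouth, and leave the bowl, bell weight and burnisher where they are.

Things in the scene. Friction and masses are not known exactly. Their poses are not given: they have to be found in the camera images.
- feeder: Bench-fixed grey feeder. Origin on the bench under the grip's root; z up, -x towards the robot, blanks come out to -y. Base plate x -45..65, y -75..125, 8 thick. Barrel along y, 40 wide, y -85..47, z 74..100. At its end an aluminium magazine tube, 33 square, centre y -100, z 66..120, exit slot low in its outer face (y -116.5); nothing stands under or beyond it.
- lamp (a point): Centre of the lamp bar's underside, 206 above the bench. The fixed bar is 24 wide (feeder x -14..10), 200 long along y, 22 high with its arms, held by two 10 mm posts at feeder x 52, y 115 and -68. It hangs over the grip: a gripper pointing straight down at the trigger strikes it; one leaned along the grip passes in front of it.
- grip: Fixed black grip bar: 26 (its x), 22 (its y, -5..+17), 82 long (its z). Origin at its root, 100 above the bench over the feeder's origin. z runs along the bar to its free end and leans 36 degrees from vertical towards the feeder's -x (robot) side; y is the feeder's y.
- squeeze_point (a point): Point on the grip 42 along its z from the root and midway (in y) between the grip's far face (y +17) and the outer face of the fully squeezed trigger (y -18.5): a good centre (TCP) for the squeeze, fingers closing along y, tool pointing along -z. Axes as grip; z leans 36 degrees from vertical.
- trigger (a joint): Sprung steel trigger bar, 14 wide, 9 thick, 50 long, hinged at its foot on the grip's -y side (grip frame y -14, z 0). 0 = out, splayed 0.4 rad from the grip; 0.4 = fully home at a hard stop, parallel to the grip. Spring 4 N at the start, 10 N home (42 mm from the hinge); springs out by itself. Over grip and trigger: 57 mm out, 35.5 home. Over 80 N damages it.
- trigger_pad (a point): Centre of the trigger's outer (-y) face, 42 from its hinge; moves with it, 16 mm in all. The trigger drives a pusher 30 mm through the magazine: a blank falls only near the end of the stroke, and the next drops into place only when the trigger is fully out again.
- mouth (a point): Where blanks drop, in the feeder's axes: 18.5 mm beyond the outer face of the magazine, at the height of its floor, 74 above the bench.
- magazine (a point): Centre of the magazine's floor, 74 above the bench; the inside is 25 x 25, open on top.
- tray: Open dark wood catch tray, 84 x 84 outside, 36 high, walls and floor 5, about 180 g; origin under the middle of the square, z up. Upright tab to hold it by, outside its -y wall: 36 along x, 16 along y (y -58..-42), top 62 above the underside. It fits under the magazine (underside at 66) with the tab pointing to the feeder's -y.
- blank1: Black slate blank, a flat disc 22 across, 10 thick, 12 g; lowest in the magazine; origin at the centre of its underside.
- blank2: Same, second from below.
- blank3: Same, third; must stay in the magazine.
- blank4: Same, top one; must stay in the magazine.
- bowl: Bystander: lidded round wood bowl, 114 across, 97 high, origin under its centre.
- bell: Bystander: small bronze bell weight, 48 across, 52 high, origin under its centre.
- burnisher: Bystander: bone burnisher, 175 x 22 x 12, lying along its x; origin under its middle.
Mind the look-alikes: they are no part of the job. What is meant by the tray is not red, and is the smaller of those in its own colour.

How it is judged:
On the way, in this order (a step that is already met when the one before it is completed fails the run):
1. the tray stands on the bench under the mouth, let go (horizontal distance between tray and mouth below 0.035 m and angle between tray's own z axis and vertical below 0.08 rad and height (world z) of tray below 0.006 m and contact force between the fingers and tray below 0.1 N and linear speed of tray below 0.02 m/s), for 0.2 s.
2. the trigger is squeezed fully home against the grip, both touched by the fingers (value of joint trigger above 0.37 rad and contact force between the fingers and trigger above 2 N and contact force between the fingers and grip above 1 N), for 0.05 s.
3. the trigger is fully out again and the first blank lies in the tray (value of joint trigger below 0.04 rad and x of blank1 in the frame of tray between -0.042 and 0.042 m and y of blank1 in the frame of tray between -0.042 and 0.042 m and z of blank1 in the frame of tray between -0.002 and 0.034 m), for 0.1 s.
4. the trigger is squeezed fully home a second time (all of step 2), for 0.05 s.
At the end, for the whole second after the job is handed in: The two lowest blanks lie in the tray (within its walls), the other two are still in the magazine tube, the trigger is out (below 0.04 rad), and the tray stands upright on the bench with its centre within 35 mm (horizontally) of the mouth; tray and fed blanks are at rest (all of step 3 and x of blank2 in the frame of tray between -0.042 and 0.042 m and y of blank2 in the frame of tray between -0.042 and 0.042 m and z of blank2 in the frame of tray between -0.002 and 0.034 m and horizontal distance between each of blank3, blank4 and magazine below 0.007 m and height (world z) of each of blank3, blank4 above 0.068 m and horizontal distance between tray and mouth below 0.035 m and angle between tray's own z axis and vertical below 0.08 rad and height (world z) of tray below 0.006 m and linear speed of each of tray, blank1, blank2 below 0.03 m/s); the robot touches nothing.
It fails at once if a blank is touched with the fingers (contact force between the fingers and blank1 above 0.3 N or contact force between the fingers and blank2 above 0.3 N or contact force between the fingers and blank3 above 0.3 N or contact force between the fingers and blank4 above 0.3 N).
It fails at once if the trigger is crushed with more than 80 N (contact force between the fingers and trigger above 80 N).
It fails at once if a third blank leaves the magazine (height (world z) of any of blank3, blank4 below 0.065 m).
It fails at once if a bystander is moved by more than 20 mm (distance of any of bowl, bell, burnisher from where it was at the start of the episode above 0.02 m).
It also fails if it takes over 59 s, if anything falls off the work surface, if the arm or the gripper's body presses on something with over 40 N, if the wrist force passes 120 N, or if a joint passes its speed limit or range.

ROBOT

A 6-joint arm with a two-finger parallel gripper is mounted at the origin on the work surface. World frame = base frame: x ahead of the robot, y to its left, z up, the work surface at z = 0. Lengths are in m, angles in rad, forces in N, time in s.
With the tool pointing down it reaches from about 0.325 to 0.775 m from the base axis. Payload 5.5 kg.
Tool frame: the origin (TCP) lies between the finger pads, 19 mm behind the fingertips; this is the grasp point; z points along the fingers, y is the line along which they close (so a half turn about z gives the same grasp; the last joint's range is limited). The gripper opens to 88 mm and grips with 3 to 60 N. Pads are 20 mm wide; open, the fingers measure 115 mm over their backs; the gripper's body (75 mm by 178 mm) begins 61 mm behind the grasp point.
Start: joints at [1.1, 0.091, 1.231, -0, 1.82, -0.057], TCP at [0.241, 0.549, 0.241] pointing down, gripper open.
Joint ranges: [-2.87, 2.87], [-0.86, 2.18], [0.17, 2.46], [-1.51, 4.65], [0.06, 2.69], [-2.65, 2.65]. Speed limits (rad/s): [2.57, 2.57, 3.01, 3.14, 3.14, 3.14].

INTERFACE

Orientations are given as a unit quaternion [x, y, z, w].
In Python, from workcell import status, imaging, ctrl gives the robot as it stands.
- The arm moves only by the tool step_arm, never from a script. Its argument "steps" is a list of rows, each a list of 3 entries, a list of its own where there are three numbers: the shift along the tool's x, y, z as a fraction of full scale, then the turn, a rotation vector about the tool's x, y, z as a fraction of full scale, then the opening, from 0 (shut) to 1 (fully open). In form: [[[tx, ty, tz], [wx, wy, wz], fingers], ...]. A call has 1 to 20 rows; each row is the pose to reach, as a shift and turn from the pose commanded when the call began, along the tool's axes at that moment, turning the shorter way round; what a row does not reach only later rows make up. Full scale, the value 1, is 15 cm for a shift and 360 degrees for a turn. A row lasts 1/8 s, in which the tool goes at most 62.5 mm and 10.7 degrees, less where a joint would pass 70% of its speed; a pose out of reach is approached as far as the arm can. A call with a number of a shift or a turn outside -1 to 1 is refused whole. A call with a gripper value outside its range is refused whole. The fingers move at their own pace and stop on an object; "grip_force" is the grip in N (left out, the last holds). Time passes only in rows, so rows that repeat a pose let the fingers close. It gives the time, the measured TCP pose, the force, the opening and the grip force at its end, in the units of the state.
- status.observe(): the state, without advancing time (a new reading comes with each control period).
- imaging.read_camera(name): name is "side" or "top"; returns a dict with "frame" (400x640x3 uint8, red, green, blue), "vfov" (degrees; the focal length in pixels is half the picture's height over the tangent of half this angle, whatever the lens; pixels are square), "cx", "cy" (the principal point, pixels), "rvec" (rotation vector, rad) and "tvec" (3), from world to camera coordinates, as OpenCV has them. Camera axes: x right, y down, z forward; pixel columns grow to the right and rows downward; lengths in m; the calibration is good to about 2 mm. A picture is of the moment at which its call begins. There is no depth.
- ctrl.sign_off(): hands the job in; it is judged then, once.
The state is a dict: "time": time; "joint_positions": joint angles; "dq": joint speeds; "effort": joint torques, N m; "ee_pos": TCP position; "tool_rot": TCP orientation; "force": force on the tool from outside, world axes, zero at the start; "torque": the same for the moment, N m; "finger_gap": finger opening in m; "grip_force": force on a finger pad.
Only numpy, scipy, OpenCV 4.12 (cv2) and the standard library are available. Lean on these libraries where they do the work, as an engineer would, in place of code of your own. Each camera call takes 0.05 s, during which the arm holds its last target. There are 200 camera calls.

## Working session

There is one attempt and no reset: what is moved stays moved. The work goes in short steps, Python scripts to look and compute and a tool call to move; the robot and the scene stay as the last step left them, time stands still between calls to the robot, and variables do not carry over. Pictures are saved under pics/ and viewed, at most 10 in all, crops included, and the job is handed in when it is done.

Besides the shell and the picture viewer there is one more tool, called after "Call:" as a command line: name --argument value ..., lists and objects as JSON in quotes. step_arm: Moves the arm, as the interface text tells. Its arguments: {"type":"object","properties":{"steps":{"type":"array"},"grip_force":{"type":"number"}},"required":["steps"]}

```bash
mkdir -p pics
python3 - <<'E'
from workcell import status, imaging
import cv2,pickle
print(status.observe())
for n in ("side","top"):
    d=imaging.read_camera(n); pickle.dump(d,open(f"{n}0.pkl","wb"))
    print(n,{k:v for k,v in d.items() if k!="frame"})
    cv2.imwrite(f"pics/{n}0.png",d["frame"][:,:,::-1])
E
```

```text
{'time': 0.0, 'joint_positions': array([ 1.10027260e+00,  9.18377520e-02,  1.23189876e+00, -1.66496096e-05,
        1.81977843e+00, -5.67242366e-02]), 'dq': array([ 0.00197752,  0.00033173,  0.00138118,  0.00017479, -0.00082153,
        0.00129691]), 'effort': array([-9.46635773e-04, -4.46444106e+01, -4.06455517e+01,  6.99600508e-02,
        2.91102205e-02, -1.36801609e-04]), 'ee_pos': array([0.24115553, 0.54911729, 0.24021221]), 'tool_rot': array([ 2.05428662e-01,  9.78671621e-01, -9.30039046e-04, -2.42664032e-04]), 'force': array([ 0.30959499, -0.91350649, -0.15100326]), 'torque': array([ 0.04716476, -0.03343012, -0.02075958]), 'grip_force': 0.0, 'finger_gap': 0.08821640093731939}
side {'vfov': 49.15234238598609, 'cx': 328.5416162140858, 'cy': 203.70890076675175, 'rvec': array([ 2.33099204, -0.76006512,  0.26665029]), 'tvec': array([-0.42851092,  0.3640807 ,  0.8710261 ])}
top {'vfov': 54.09679601286813, 'cx': 325.2253305732002, 'cy': 195.27067350937745, 'rvec': array([ 2.1115796 , -2.10598561,  0.17121998]), 'tvec': array([0.02260835, 0.56728009, 0.94858824])}
```

View pics/side0.png

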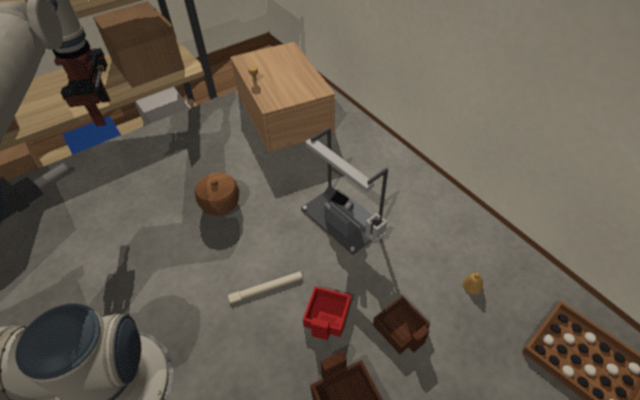

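View pics/top0.png

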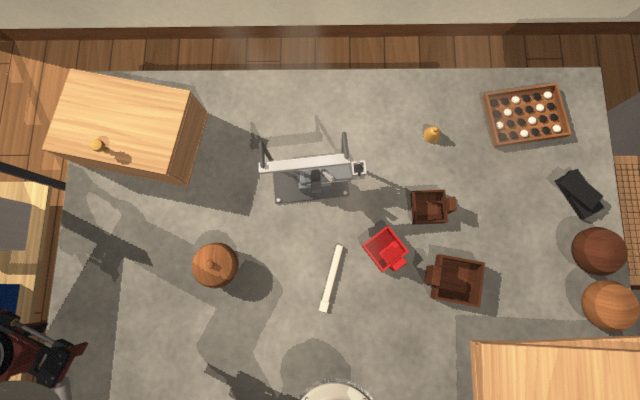

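The top view shows the feeder at about (315,178) and three tray-like things: a red one (385,248), a dark one (432,206) and a larger dark one (458,280). The tray meant is the smaller dark one at (432,206), which appears at (402,325) in the side view. I'll confirm that in enlarged crops.

Run:
```python
import cv2,pickle
t=pickle.load(open("top0.pkl","rb"))["frame"][:,:,::-1]; s=pickle.load(open("side0.pkl","rb"))["frame"][:,:,::-1]
def crop(f,x0,y0,w,h,k,n):
    c=cv2.resize(f[y0:y0+h,x0:x0+w],None,fx=k,fy=k,interpolation=cv2.INTER_CUBIC)
    for u in range(0,w,20): cv2.putText(c,str(x0+u),(u*k,10),0,.35,(0,255,255)); cv2.line(c,(u*k,12),(u*k,18),(0,255,255))
    for v in range(0,h,20): cv2.putText(c,str(y0+v),(0,v*k+4),0,.35,(0,255,255)); 
    cv2.imwrite(n,c)
crop(t,255,120,220,130,3,"pics/a.png") if 0 else crop(t,255,125,200,110,4,"pics/topc.png")
crop(s,295,125,140,230,4,"pics/x.png") if 0 else None
a=cv2.resize(s[125:265,295:395],None,fx=4,fy=4,interpolation=cv2.INTER_CUBIC)
b=cv2.resize(s[270:370,340:440],None,fx=4,fy=4,interpolation=cv2.INTER_CUBIC)
import numpy as np
for im,x0,y0 in((a,295,125),(b,340,270)):
    for u in range(0,100,20): cv2.putText(im,str(x0+u),(u*4,10),0,.35,(0,255,255)); cv2.line(im,(u*4,12),(u*4,18),(0,255,255))
    for v in range(0,im.shape[0]//4,20): cv2.putText(im,str(y0+v),(0,v*4+4),0,.35,(0,255,255))
c=np.zeros((560,800,3),np.uint8); c[:,:400]=a; c[:400,400:]=b
cv2.imwrite("pics/sidec.png",c)
```

```text
(no output)
```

View pics/topc.png

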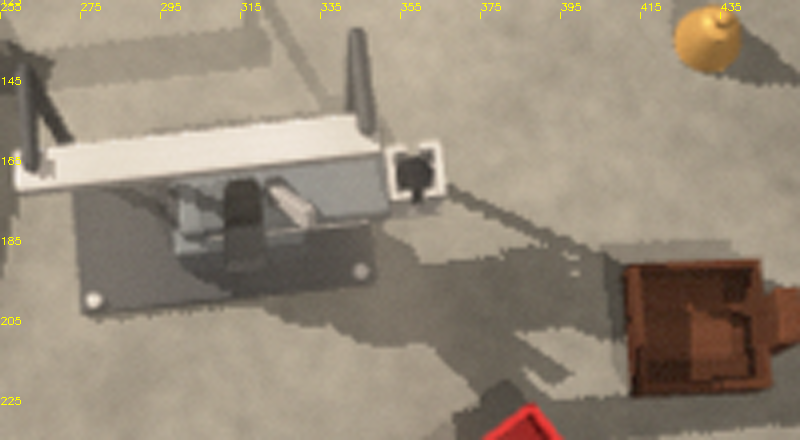

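View pics/sidec.png

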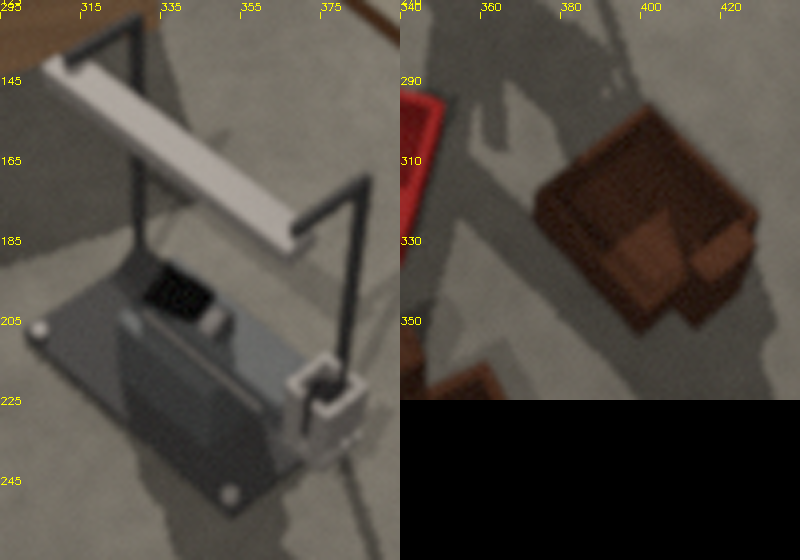

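The crops confirm it: the smaller dark wood tray with its tab on the right, and the feeder with its plate bolts on the robot side and the open magazine at top (360,168) and side (377,221). Next I fit poses to the known geometry.

```bash
cat > h.py <<'E'
import numpy as np,cv2,pickle
from scipy.optimize import least_squares
from scipy.spatial.transform import Rotation as R
D={n:pickle.load(open(f"{n}0.pkl","rb")) for n in("side","top")}
def proj(P,n):
    d=D[n]; f=200/np.tan(np.radians(d["vfov"])/2)
    K=np.array([[f,0,d["cx"]],[0,f,d["cy"]],[0,0,1.]])
    return cv2.projectPoints(np.atleast_2d(np.float64(P)),d["rvec"],d["tvec"],K,None)[0][:,0]
def place(p,M):
    M=np.array(M)/1000; return R.from_euler("z",p[3]).apply(M)+p[:3]
def tri(a,b): # pixel side, pixel top
    return least_squares(lambda P:np.r_[proj(P,"side")[0]-a,proj(P,"top")[0]-b],[.5,0,.05]).x
def fit(obs,x0,fixz=False):
    def res(p):
        q=np.array(p); 
        if fixz:q[2]=0
        return np.concatenate([(proj(place(q,M),n)-np.array(U)).ravel() for n,M,U in obs])
    r=least_squares(res,x0,loss="soft_l1"); return r.x,res(r.x).round(1)
E
python3 - <<'E'
from h import *
m=[(-16.5,-116.5,120),(16.5,-116.5,120),(16.5,-83.5,120),(-16.5,-83.5,120)]
b=[(-45,125,4),(-45,-75,4)]
F=[("top",m+b,[(366,174.2),(365,160.2),(351.5,161.8),(352.8,175.5),(275.5,203.75),(349.2,195.5)]),
("side",m+b,[(376.75,228.75),(387.5,221.25),(376.25,213.75),(366.75,220.5),(302,209.5),(352.5,254.25)])]
T4=[(42,42,36),(42,-42,36),(-42,42,36),(-42,-42,36)]
T=[("top",T4,[(411.25,190.5),(445,190),(413,224),(448,222)]),("side",T4,[(402,295.75),(428.75,323.25),(374.25,318.75),(401.25,346.25)])]
for o,x0 in((F,[.6,0,0,0]),(T,[.5,-.3,0,0])):
    for z in(0,1):
        p,r=fit(o,x0,z); print(p.round(4),np.degrees(p[3]),r)
    n=len(o[0][1])
    print(np.array([tri(o[1][2][i],o[0][2][i]) for i in range(n)]).round(3).tolist())
    if n==6:
        G=R.from_euler("y",-36,degrees=True).apply([[-13,-5,82],[-13,17,82],[13,-5,82],[13,17,82]])+[0,0,100]
        print("grip end",G.round(),"top",proj(place(p,G),"top").round(1).tolist(),proj(place(p,G),"side").round(1).tolist())
        L=[(-14,100,228),(-14,-100,228),(52,115,228),(52,-68,228)]
        print("lamp",proj(place(p,L),"top").round(1).tolist(),proj(place(p,L),"side").round(1).tolist())
E
```

```text
[0.6112 0.0408 0.0035 0.105 ] 6.017467009991919 [ 0.5 -0.6 -0.1  0.2 -0.2 -0.   0.  -0.5 -0.6 -0.1 -0.1  0.5  0.3  0.8
 -0.2  0.4  0.4 -0.6 -0.4  0.4 -1.6 -1.4  0.5  0.5]
[0.6122 0.0415 0.0167 0.1065] 6.102444397414964 [ 0.2 -0.8 -0.5  0.1 -0.5 -0.1 -0.3 -0.6 -0.6 -0.2 -0.4  0.3  0.4  1.3
 -0.1  0.9  0.5 -0.  -0.2  0.9 -1.3 -0.8  0.6  0.9]
[[0.606, -0.076, 0.126], [0.64, -0.073, 0.125], [0.636, -0.041, 0.122], [0.603, -0.044, 0.125], [0.556, 0.159, 0.001], [0.574, -0.038, 0.01]]
grip end [[-59.  -5. 159.]
 [-59.  17. 159.]
 [-38.  -5. 174.]
 [-38.  17. 174.]] top [[321.0, 190.7], [311.3, 191.8], [319.8, 180.1], [309.9, 181.2]] [[329.0, 195.3], [322.3, 189.9], [336.0, 185.8], [329.3, 180.5]]
lamp [[267.9, 168.6], [362.6, 158.6], [258.7, 139.6], [344.0, 130.5]] [[312.1, 138.8], [376.6, 187.2], [329.5, 122.9], [387.4, 163.5]]
[ 5.416e-01 -2.437e-01  5.000e-04  4.290e-02] 2.4598143975246036 [ 0.5  0.6 -0.8 -0.3  1.3 -0.8 -0.6 -0.1 -0.4 -0.4  1.3  0.3 -1.2 -1.
 -0.1  1.8]
[ 0.5418 -0.2437 -0.0363  0.043 ] 2.462669069626639 [ 0.4  0.5 -0.8 -0.3  1.3 -0.8 -0.7 -0.1 -0.4 -0.3  1.3  0.4 -1.2 -1.
 -0.1  1.8]
[[0.584, -0.2, 0.032], [0.582, -0.283, 0.042], [0.5, -0.203, 0.027], [0.501, -0.287, 0.045]]
```

```bash
cat >> h.py <<'E'
GR=R.from_euler("y",-36,degrees=True)
def grip(P): return GR.apply(P)+[0,0,100]
def box(a,b): return np.array([[x,y,z] for x in(a[0],b[0]) for y in(a[1],b[1]) for z in(a[2],b[2])],float)
E_=[(0,1),(0,2),(0,4),(1,3),(1,5),(2,3),(2,6),(3,7),(4,5),(4,6),(5,7),(6,7)]
def draw(im,pts,n,k,x0,y0,col):
    u=((proj(pts,n)-[x0,y0])*k).astype(int)
    for i,j in E_: cv2.line(im,tuple(map(int,u[i])),tuple(map(int,u[j])),col,1)
E
python3 - <<'E'
from h import *
p=[.6115,.041,.005,.105]
tr=R.from_euler("x",.4).apply(box((-7,-4.5,0),(7,4.5,50)))+[0,-14,0]
things=[(grip(box((-13,-5,0),(13,17,82))),(0,255,0)),(grip(tr),(0,0,255)),(box((-20,-85,74),(20,47,100)),(255,255,0)),(box((-45,-75,0),(65,125,8)),(255,0,255)),(box((-16.5,-116.5,66),(16.5,-83.5,120)),(0,255,255))]
c=np.zeros((560,800,3),np.uint8)
for n,x0,y0,w,h,ox in(("side",295,125,100,140,0),("top",268,125,100,140,400)):
    im=cv2.resize(D[n]["frame"][y0:y0+h,x0:x0+w,::-1],None,fx=4,fy=4,interpolation=cv2.INTER_CUBIC)
    for M,col in things: draw(im,place(p,M),n,4,x0,y0,col)
    c[:,ox:ox+400]=im
cv2.imwrite("pics/ov.png",c)
E
```

```text
(no output)
```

View pics/ov.png

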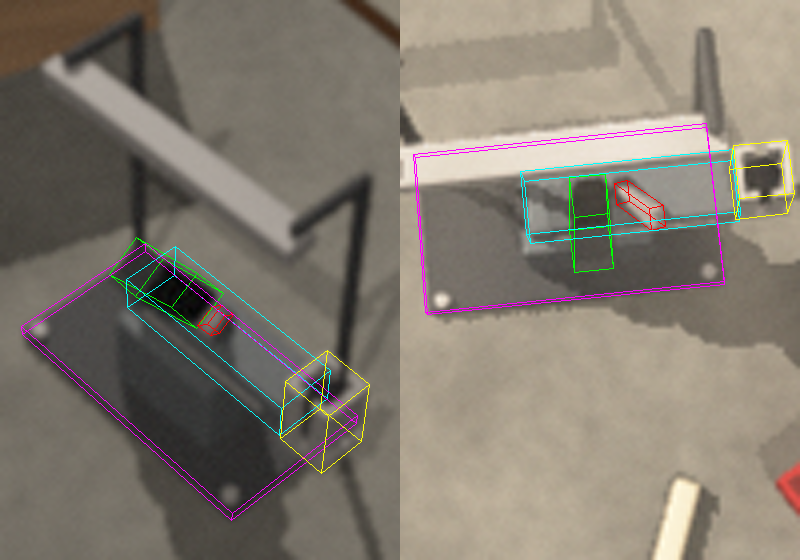

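```bash
cat >> h.py <<'E'
def down(h): # tool down, closing axis heading h (deg)
    h=np.radians(h); y=np.array([np.cos(h),np.sin(h),0]); z=np.array([0,0,-1.]); return R.from_matrix(np.c_[np.cross(y,z),y,z])
def plan(p,r,wps):
    """each wp (pos,R): print step_arm shift / turn fractions from pose to pose; returns last"""
    for q,s in wps:
        sh=r.inv().apply(np.array(q)-p)/.15; w=(r.inv()*s).as_rotvec()/(2*np.pi)
        print(np.round(sh,3).tolist(),np.round(w,4).tolist(),"->",np.round(q,3).tolist(), "TOO FAR" if abs(sh).max()>1 else "")
        p,r=np.array(q),s
def now():
    from workcell import status
    o=status.observe(); return o["ee_pos"],R.from_quat(o["tool_rot"]),o
E
python3 - <<'E'
from h import *
print(proj([[.5438,-.2937,.062]],"top"),proj([[.5438,-.2937,.062]],"side"))
p,r,o=now()
g=np.array([.544,-.294,.24]); r0=down(66.3)
w=[(p+(g-p)*k/5,r) for k in(1,2,3,4)]+[(g,down(2.5)),(g-[0,0,.13],down(2.5)),(g-[0,0,.179],down(2.5))]
plan(p,r,w)
E
```

```text
[[451.78994371 203.86487601]] [[420.62840022 333.19586683]]
[-0.822, -0.867, 0.002] [0.0, 0.0, 0.0] -> [0.302, 0.381, 0.24] 
[-0.822, -0.867, 0.002] [0.0, 0.0, 0.0] -> [0.362, 0.212, 0.24] 
[-0.822, -0.867, 0.002] [0.0, 0.0, 0.0] -> [0.423, 0.043, 0.24] 
[-0.822, -0.867, 0.002] [0.0, 0.0, 0.0] -> [0.483, -0.125, 0.24] 
[-0.822, -0.867, 0.002] [-0.0003, 0.0001, 0.1772] -> [0.544, -0.294, 0.24] 
[0.0, 0.0, 0.867] [0.0, 0.0, 0.0] -> [0.544, -0.294, 0.11] 
[0.0, 0.0, 0.327] [0.0, 0.0, 0.0] -> [0.544, -0.294, 0.061]
```

Call:
step_arm --steps '[[[-0.41,-0.43,0],[0,0,0],1],[[-0.82,-0.87,0],[0,0,0],1],[[-0.82,-0.87,0],[0,0,0],1],[[-0.82,-0.87,0],[0,0,0],1],[[-0.82,-0.87,0],[0,0,0],1]]' --grip_force 30

```text
time: 0.72
ee_pos: [0.3013, 0.3806, 0.2412]
tool_rot: [0.206, 0.979, 0.0, -0.0]
force: [0.2, -0.4, -0.2]
finger_gap: 0.088
grip_force: 0.0
```

Call:
step_arm --steps '[[[-0.41,-0.43,0],[0,0,0],1],[[-0.82,-0.87,0],[0,0,0],1],[[-0.82,-0.87,0],[0,0,0],1],[[-0.82,-0.87,0],[0,0,0],1],[[-0.82,-0.87,0],[0,0,0],1]]'

```text
time: 1.35
ee_pos: [0.3614, 0.2127, 0.2411]
tool_rot: [0.205, 0.979, 0.0, -0.0]
force: [-0.1, -0.1, -0.3]
finger_gap: 0.0878
grip_force: 0.0
```

Call:
step_arm --steps '[[[-0.41,-0.43,0],[0,0,0],1],[[-0.82,-0.87,0],[0,0,0],1],[[-0.82,-0.87,0],[0,0,0],1],[[-0.82,-0.87,0],[0,0,0],1],[[-0.82,-0.87,0],[0,0,0],1]]'

```text
time: 1.98
ee_pos: [0.4217, 0.0443, 0.2411]
tool_rot: [0.204, 0.979, 0.0, -0.001]
force: [-0.0, 0.3, -0.8]
finger_gap: 0.0879
grip_force: 0.0
```

Call:
step_arm --steps '[[[-0.41,-0.43,0],[0,0,0],1],[[-0.82,-0.87,0],[0,0,0],1],[[-0.82,-0.87,0],[0,0,0],1],[[-0.82,-0.87,0],[0,0,0],1],[[-0.82,-0.87,0],[0,0,0],1]]'

```text
time: 2.6
ee_pos: [0.4822, -0.1242, 0.2413]
tool_rot: [0.204, 0.979, 0.0, -0.0]
force: [-0.6, 1.1, 0.3]
finger_gap: 0.0879
grip_force: 0.0
```

Call:
step_arm --steps '[[[-0.41,-0.43,0],[0,0,0.03],1],[[-0.82,-0.87,0],[0,0,0.06],1],[[-0.82,-0.87,0],[0,0,0.09],1],[[-0.82,-0.87,0],[0,0,0.12],1],[[-0.82,-0.87,0],[0,0,0.15],1],[[-0.82,-0.87,0],[0,0,0.177],1],[[-0.82,-0.87,0],[0,0,0.177],1],[[-0.82,-0.87,0],[0,0,0.177],1]]'

```text
time: 3.6
ee_pos: [0.5425, -0.2937, 0.2418]
tool_rot: [0.689, 0.725, 0.0, 0.0]
force: [0.0, 0.3, 0.3]
finger_gap: 0.0877
grip_force: 0.0
```

Call:
step_arm --steps '[[[0,0,0.3],[0,0,0],1],[[0,0,0.6],[0,0,0],1],[[0,0,0.9],[0,0,0],1],[[0,0,0.9],[0,0,0],1]]'

```text
time: 4.1
ee_pos: [0.54, -0.2934, 0.1018]
tool_rot: [0.69, 0.724, -0.001, -0.004]
force: [0.7, -0.3, -0.3]
finger_gap: 0.0876
grip_force: 0.0
```

Call:
step_arm --steps '[[[0,0,0.15],[0,0,0],1],[[0,0,0.3],[0,0,0],1],[[0,0,0.3],[0,0,0],1],[[0,0,0.3],[0,0,0],0.2],[[0,0,0.3],[0,0,0],0.2],[[0,0,0.3],[0,0,0],0.2],[[0,0,0.3],[0,0,0],0.2],[[0,0,0.3],[0,0,0],0.2],[[0,0,0.3],[0,0,0],0.2]]'

```text
time: 5.22
ee_pos: [0.5421, -0.2954, 0.0614]
tool_rot: [0.691, 0.723, 0.0, 0.0]
force: [0.2, -0.7, 0.5]
finger_gap: 0.036
grip_force: 30.0
```

Run:
```python
from h import *
p,r,o=now(); a=p+[0,0,.018]
plan(p,r,[(a,r),([.6316,-.1496,a[2]],down(6.0)),([.6316,-.1496,.0618],down(6.0))])
```

```text
[-0.0, 0.0, -0.12] [0.0, 0.0, 0.0] -> [0.542, -0.295, 0.079] 
[0.945, 0.64, -0.0] [0.0, 0.0, -0.0095] -> [0.632, -0.15, 0.079] 
[0.0, 0.0, 0.118] [0.0, 0.0, 0.0] -> [0.632, -0.15, 0.062]
```

Call:
step_arm --steps '[[[0,0,0],[0,0,0],0.2],[[0,0,-0.06],[0,0,0],0.2],[[0,0,-0.12],[0,0,0],0.2],[[0,0,-0.12],[0,0,0],0.2]]' --grip_force 60

```text
time: 5.72
ee_pos: [0.5425, -0.2957, 0.0808]
tool_rot: [0.691, 0.723, 0.0, 0.001]
force: [-0.4, 0.1, -2.8]
finger_gap: 0.0357
grip_force: 60.0
```

Run:
```python
from h import *
from workcell import imaging
f=imaging.read_camera("side")["frame"][:,:,::-1]
cv2.imwrite("pics/lift.png",cv2.resize(f[260:380,340:480],None,fx=5,fy=5,interpolation=cv2.INTER_CUBIC))
```

```text
(no output)
```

View pics/lift.png

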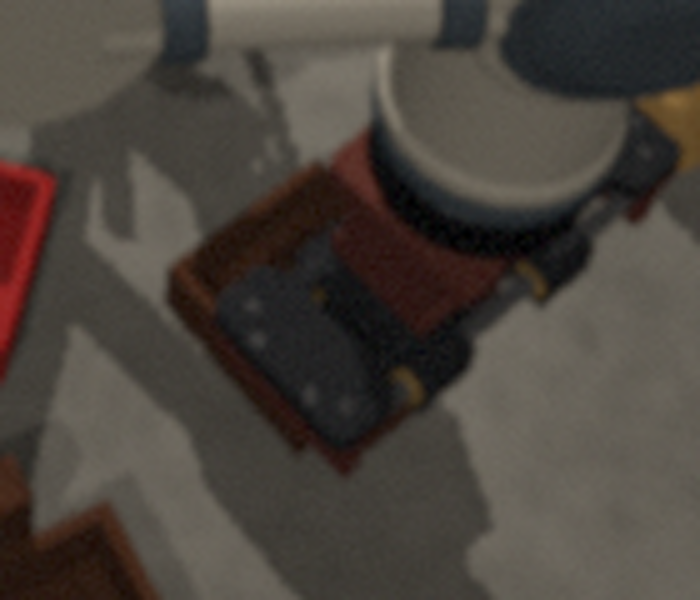

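The tray is held and stays roughly level: its near rim corner has risen about 4 px, from (374,319) to (374,315). I'll slide it under the magazine.

Call:
step_arm --steps '[[[0.1,0.07,0],[0,0,0],0.2],[[0.25,0.17,0],[0,0,-0.003],0.2],[[0.45,0.3,0],[0,0,-0.006],0.2],[[0.65,0.44,0],[0,0,-0.0095],0.2],[[0.82,0.56,0],[0,0,-0.0095],0.2],[[0.94,0.64,0],[0,0,-0.0095],0.2],[[0.94,0.64,0],[0,0,-0.0095],0.2],[[0.94,0.64,0],[0,0,-0.0095],0.2]]'

```text
time: 6.78
ee_pos: [0.6312, -0.1506, 0.0791]
tool_rot: [0.669, 0.743, -0.0, -0.0]
force: [-0.2, 0.2, -2.0]
finger_gap: 0.0354
grip_force: 60.0
```

Call:
step_arm --steps '[[[0,0,0.04],[0,0,0],0.2],[[0,0,0.08],[0,0,0],0.2],[[0,0,0.11],[0,0,0],0.2],[[0,0,0.125],[0,0,0],0.2],[[0,0,0.125],[0,0,0],0.2],[[0,0,0.125],[0,0,0],0.2]]'

```text
time: 7.52
ee_pos: [0.6315, -0.1506, 0.0614]
tool_rot: [0.669, 0.743, -0.0, 0.0]
force: [-5.8, -1.1, 4.0]
finger_gap: 0.0354
grip_force: 60.0
```

Call:
step_arm --steps '[[[0,0,0],[0,0,0],0.5],[[0,0,0],[0,0,0],1],[[0,0,0],[0,0,0],1],[[0,0,0],[0,0,0],1],[[0,0,0],[0,0,0],1],[[0,0,-0.15],[0,0,0],1],[[0,0,-0.5],[0,0,0],1],[[0,0,-1],[0,0,0],1],[[0,0,-1],[0,0,0],1],[[0,0,-1],[0,0,0],1]]'

```text
time: 8.78
ee_pos: [0.632, -0.1503, 0.2117]
tool_rot: [0.669, 0.743, 0.001, 0.001]
force: [-0.1, 0.4, -0.5]
finger_gap: 0.0875
grip_force: 0.0
```

Run:
```python
from h import *
F=np.array([.6115,.041,.0]);Y=R.from_euler("z",6.02,degrees=True)
def sq(dy,up): # tool pose: squeeze point, +dy feeder y, up along grip z (mm)
    return F+Y.apply(grip([[0,-.75+dy,42+up]])[0]/1000)
rg=Y*R.from_matrix(GR.as_matrix()@np.diag([-1,1,-1]))
print(rg.as_matrix().round(2).tolist(), sq(0,0))
p,r,o=now(); print(p)
b=np.array([.46,-.05,.33]); h=sq(-6,110)
plan(p,r,[((p+b)/2,r),(b,down(96)),(h,rg),(sq(-6,30),rg),(sq(-6,0),rg),(sq(0,0),rg)])
```

```text
[[-0.8, -0.1, 0.58], [-0.08, 0.99, 0.06], [-0.59, 0.0, -0.81]] [0.58702782 0.03766507 0.13397871]
[ 0.63199814 -0.15028464  0.21166773]
[0.392, -0.534, -0.396] [0.0, 0.0, 0.0] -> [0.546, -0.1, 0.271] 
[0.392, -0.534, -0.396] [0.0002, 0.0004, -0.25] -> [0.46, -0.05, 0.33] 
[-0.472, 0.453, 0.714] [-0.0, -0.1, -0.0001] -> [0.523, 0.025, 0.223] 
[0.0, 0.0, 0.533] [0.0, 0.0, 0.0] -> [0.57, 0.03, 0.158] 
[0.0, 0.0, 0.2] [0.0, 0.0, 0.0] -> [0.588, 0.032, 0.134] 
[-0.0, 0.04, 0.0] [0.0, 0.0, 0.0] -> [0.587, 0.038, 0.134]
```

Call:
step_arm --steps '[[[0.2,-0.27,-0.2],[0,0,0],1],[[0.39,-0.53,-0.4],[0,0,0],1],[[0.39,-0.53,-0.4],[0,0,0],1],[[0.39,-0.53,-0.4],[0,0,0],1]]' --grip_force 22

```text
time: 9.28
ee_pos: [0.5462, -0.1003, 0.2681]
tool_rot: [0.669, 0.743, -0.001, -0.001]
force: [0.7, 0.5, -0.2]
finger_gap: 0.0877
grip_force: 0.0
```

Call:
step_arm --steps '[[[0.2,-0.27,-0.2],[0,0,-0.03],1],[[0.39,-0.53,-0.4],[0,0,-0.06],1],[[0.39,-0.53,-0.4],[0,0,-0.09],1],[[0.39,-0.53,-0.4],[0,0,-0.12],1],[[0.39,-0.53,-0.4],[0,0,-0.15],1],[[0.39,-0.53,-0.4],[0,0,-0.18],1],[[0.39,-0.53,-0.4],[0,0,-0.21],1],[[0.39,-0.53,-0.4],[0,0,-0.24],1],[[0.39,-0.53,-0.4],[0,0,-0.25],1],[[0.39,-0.53,-0.4],[0,0,-0.25],1]]'

```text
time: 10.52
ee_pos: [0.4618, -0.0509, 0.3279]
tool_rot: [-0.052, 0.999, 0.0, -0.002]
force: [0.1, 0.1, -0.1]
finger_gap: 0.0877
grip_force: 0.0
```

```bash
cat >> h.py <<'E'
F=np.array([.6115,.041,.0]);Y=R.from_euler("z",6.02,degrees=True)
def sq(dy,up): return F+Y.apply(grip([[0,-.75+dy,42+up]])[0]/1000)
rg=Y*R.from_matrix(GR.as_matrix()@np.diag([-1,1,-1]))
E
python3 - <<'E'
from h import *
from workcell import imaging
p,r,o=now(); print(p,o["joint_positions"].round(2))
plan(p,r,[(sq(-6,110),rg)])
c=np.zeros((600,800,3),np.uint8)
S=imaging.read_camera("side")["frame"][:,:,::-1];T=imaging.read_camera("top")["frame"][:,:,::-1]
c[:,:400]=cv2.resize(S[170:320,320:420],None,fx=4,fy=4,interpolation=cv2.INTER_CUBIC);c[:,400:]=cv2.resize(T[110:260,310:410],None,fx=4,fy=4,interpolation=cv2.INTER_CUBIC)
cv2.imwrite("pics/tray.png",c)
E
```

```text
[ 0.46179408 -0.05085519  0.32790375] [-0.18 -0.23  1.38 -0.    1.99 -1.86]
[-0.463, 0.459, 0.698] [0.0001, -0.1007, -0.0003] -> [0.523, 0.025, 0.223]
```

View pics/tray.png

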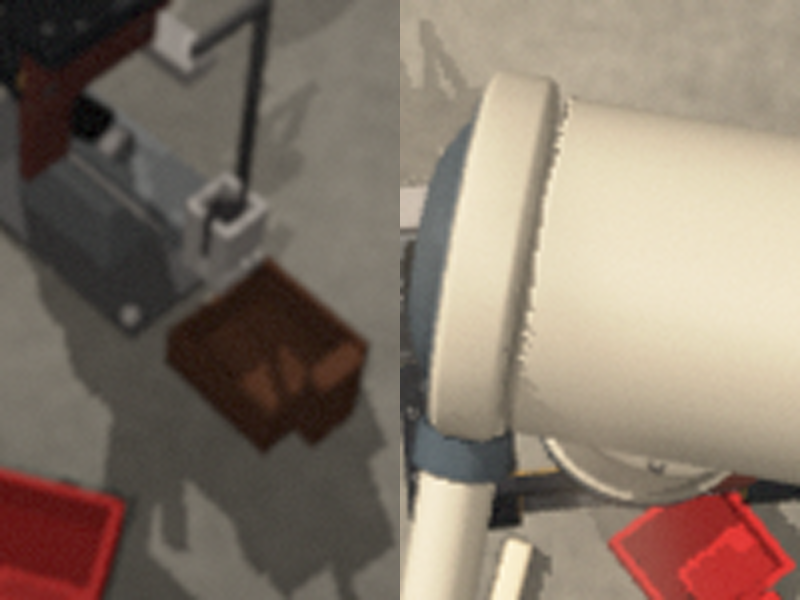

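Run:
```python
from h import *
T=[("side",[(-42,42,36),(42,42,36),(42,-42,36)],[(362,257.5),(387,234.5),(411.75,256.25)])]
p,r=fit(T,[.626,-.098,0,.1],True); p2,r2=fit([("side",[(-42,42,36-36.3),(42,42,-.3),(42,-42,-.3)],T[0][2])],[.626,-.098,0,.1],True)
q,s=fit([("side",T[0][1],T[0][2])],[.626,-.098,0,.1])
# z fixed at 0: solve x,y,yaw
f=lambda v:(proj(place([v[0],v[1],0,v[2]],T[0][1]),"side")-T[0][2]).ravel()
v=least_squares(f,[.62,-.1,.1]); print(v.x,f(v.x).round(1)); print("mouth",F+Y.apply([0,-.135,.0]))
```

```text
[ 0.62419254 -0.10419486  0.14809966] [ 0.1 -1.3 -1.4  1.2  1.2  0.1]
mouth [ 0.62565821 -0.09325552  0.        ]
```

Call:
step_arm --steps '[[[-0.15,0.15,0.15],[0,-0.025,0],1],[[-0.3,0.3,0.35],[0,-0.05,0],1],[[-0.46,0.46,0.55],[0,-0.075,0],1],[[-0.46,0.46,0.7],[0,-0.1,0],1],[[-0.46,0.46,0.7],[0,-0.1005,0],1],[[-0.46,0.46,0.7],[0,-0.1005,0],1],[[-0.46,0.46,0.7],[0,-0.1005,0],1]]'

```text
time: 11.5
ee_pos: [0.5246, 0.025, 0.2311]
tool_rot: [-0.05, 0.949, 0.016, 0.312]
force: [0.8, 0.5, 0.5]
finger_gap: 0.0879
grip_force: 0.0
```

Run:
```python
from h import *
p,r,o=now(); print(p,o["joint_positions"].round(2),o["force"])
plan(p,r,[(sq(-6,110),rg),(sq(-6,35),rg),(sq(-6,0),rg),(sq(0,0),rg)])
```

```text
[0.52463538 0.02499999 0.23112458] [-0.09 -0.69  2.    0.12  1.21 -1.77] [0.78486336 0.52639023 0.50291379]
[0.039, 0.0, 0.039] [-0.0002, 0.0013, -0.0] -> [0.523, 0.025, 0.223] 
[0.0, 0.0, 0.5] [0.0, 0.0, 0.0] -> [0.567, 0.03, 0.162] 
[0.0, 0.0, 0.233] [0.0, 0.0, 0.0] -> [0.588, 0.032, 0.134] 
[-0.0, 0.04, 0.0] [0.0, 0.0, 0.0] -> [0.587, 0.038, 0.134]
```

Call:
step_arm --steps '[[[0,0,0],[0,0,0],1],[[0,0,0.1],[0,0,0],1],[[0,0,0.2],[0,0,0],1],[[0,0,0.2],[0,0,0],1],[[0,0,0.2],[0,0,0],1]]'

```text
time: 12.12
ee_pos: [0.5402, 0.0273, 0.2009]
tool_rot: [-0.05, 0.949, 0.016, 0.31]
force: [0.3, 0.6, 0.1]
finger_gap: 0.0878
grip_force: 0.0
```

Run:
```python
from h import *
p,r,o=now(); print(p,o["joint_positions"].round(2),o["force"])
plan(p,r,[(sq(-6,80),rg)]); plan(p,r,[(sq(-6,35),rg),(sq(-6,0),rg),(sq(0,0),rg)])
```

```text
[0.54021262 0.02733699 0.20087792] [-0.08 -0.64  2.02  0.12  1.14 -1.77] [0.33433669 0.64598077 0.11760962]
[0.005, -0.004, 0.014] [-0.0, 0.0004, -0.0001] -> [0.541, 0.027, 0.199] 
[0.006, -0.004, 0.314] [-0.0, 0.0004, -0.0001] -> [0.567, 0.03, 0.162] 
[0.0, 0.0, 0.233] [0.0, 0.0, 0.0] -> [0.588, 0.032, 0.134] 
[-0.0, 0.04, 0.0] [0.0, 0.0, 0.0] -> [0.587, 0.038, 0.134]
```

Call:
step_arm --steps '[[[0,0,0.1],[0,0,0],1],[[0,0,0.2],[0,0,0],1],[[0,0,0.31],[0,0,0],1],[[0,0,0.31],[0,0,0],1],[[0,0,0.31],[0,0,0],1]]'

```text
time: 12.75
ee_pos: [0.5676, 0.0301, 0.1637]
tool_rot: [-0.05, 0.949, 0.016, 0.31]
force: [0.1, 0.4, 1.2]
finger_gap: 0.0878
grip_force: 0.0
```

Call:
step_arm --steps '[[[0,0,0.05],[0,0,0],1],[[0,0,0.1],[0,0,0],1],[[0,0,0.15],[0,0,0],1],[[0,0,0.2],[0,0,0],1],[[0,0,0.235],[0,0,0],1],[[0,0,0.235],[0,0,0],1],[[0,0,0.235],[0,0,0],1]]'

```text
time: 13.62
ee_pos: [0.5883, 0.0323, 0.1356]
tool_rot: [-0.05, 0.949, 0.016, 0.31]
force: [0.1, 0.3, 0.8]
finger_gap: 0.0878
grip_force: 0.0
```

Run:
```python
from h import *
p,r,o=now(); print(p,o["force"])
plan(p,r,[(sq(0,0),rg)])
from workcell import imaging
c=np.zeros((600,800,3),np.uint8)
S=imaging.read_camera("side")["frame"][:,:,::-1];T=imaging.read_camera("top")["frame"][:,:,::-1]
c[:,:400]=cv2.resize(S[130:280,300:400],None,fx=4,fy=4,interpolation=cv2.INTER_CUBIC);c[:,400:]=cv2.resize(T[110:260,280:380],None,fx=4,fy=4,interpolation=cv2.INTER_CUBIC)
cv2.imwrite("pics/sq.png",c)
```

```text
[0.58832672 0.03229362 0.13556988] [0.08450051 0.34672519 0.84051019]
[0.01, 0.037, 0.006] [-0.0001, 0.0005, -0.0001] -> [0.587, 0.038, 0.134]
```

View pics/sq.png

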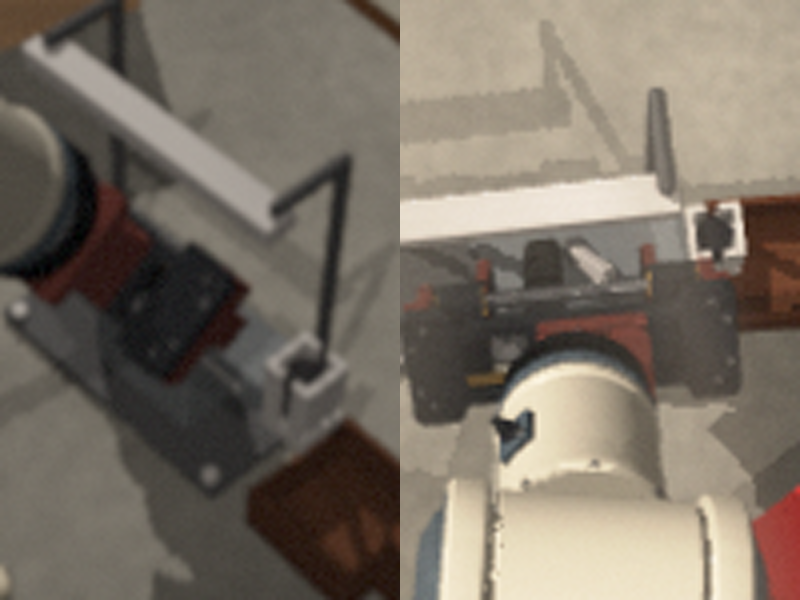

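The fingers straddle the grip and trigger: tips at about (480,265) and (648,255) in the crop, with the bars between x 526 and 615. I'll centre the tool and close.

Call:
step_arm --steps '[[[0,0.04,0],[0,0,0],1],[[0,0.04,0],[0,0,0],0.8],[[0,0.04,0],[0,0,0],0.65],[[0,0.04,0],[0,0,0],0.55],[[0,0.04,0],[0,0,0],0.5],[[0,0.04,0],[0,0,0],0.45],[[0,0.04,0],[0,0,0],0.42],[[0,0.04,0],[0,0,0],0.38],[[0,0.04,0],[0,0,0],0.36],[[0,0.04,0],[0,0,0],0.36]]'

```text
time: 14.98
ee_pos: [0.588, 0.0396, 0.1373]
tool_rot: [-0.05, 0.949, 0.017, 0.311]
force: [-5.4, 5.5, 5.5]
finger_gap: 0.0355
grip_force: 22.0
```

Call:
step_arm --steps '[[[0,0,0],[0,0,0],0.36],[[0,0,0],[0,0,0],0.36],[[0,0,0],[0,0,0],0.6],[[0,-0.02,0],[0,0,0],0.9],[[0,-0.03,0],[0,0,0],1],[[0,-0.03,0],[0,0,0],1],[[0,-0.03,0],[0,0,0],1],[[0,-0.03,0],[0,0,0],1],[[0,-0.03,0],[0,0,0],1],[[0,-0.03,0],[0,0,0],1]]'

```text
time: 16.23
ee_pos: [0.5881, 0.0339, 0.1354]
tool_rot: [-0.05, 0.949, 0.016, 0.31]
force: [-0.3, -0.7, 0.1]
finger_gap: 0.0878
grip_force: 0.0
```

Run:
```python
from h import *
p,r,o=now(); print(p,o["force"])
plan(p,r,[(sq(0,0),rg)])
from workcell import imaging
c=np.zeros((600,800,3),np.uint8)
S=imaging.read_camera("side")["frame"][:,:,::-1];T=imaging.read_camera("top")["frame"][:,:,::-1]
c[:,:400]=cv2.resize(S[180:330,330:430],None,fx=4,fy=4,interpolation=cv2.INTER_CUBIC);c[:,400:]=cv2.resize(T[110:260,310:410],None,fx=4,fy=4,interpolation=cv2.INTER_CUBIC)
cv2.imwrite("pics/b1.png",c)
```

```text
[0.58810532 0.03386715 0.13543261] [-0.34906103 -0.73448414  0.07549964]
[0.009, 0.026, 0.005] [-0.0, 0.0005, -0.0001] -> [0.587, 0.038, 0.134]
```

View pics/b1.png

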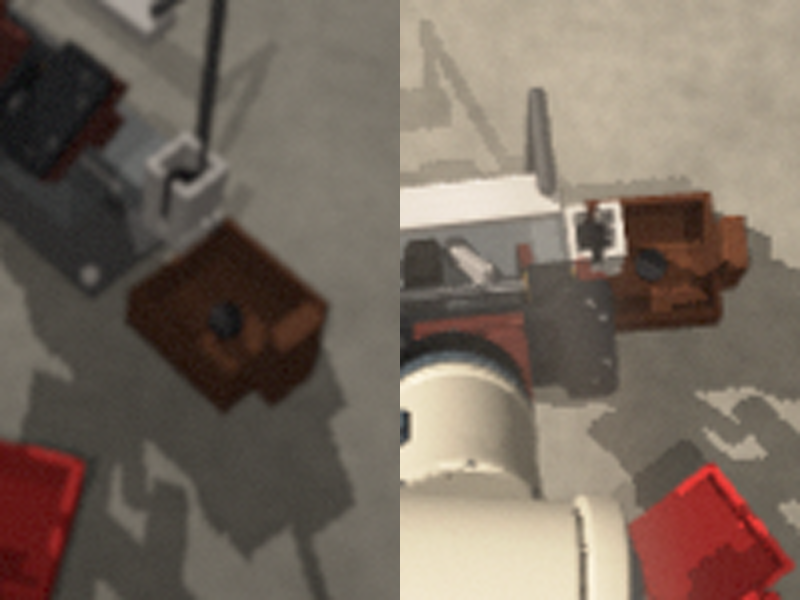

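Blank 1 lies in the middle of the tray, at (225,320) in the side crop and (652,265) in the top crop, and the trigger is out. Now the second squeeze.

Call:
step_arm --steps '[[[0,0.03,0],[0,0,0],1],[[0,0.03,0],[0,0,0],0.8],[[0,0.03,0],[0,0,0],0.65],[[0,0.03,0],[0,0,0],0.55],[[0,0.03,0],[0,0,0],0.5],[[0,0.03,0],[0,0,0],0.45],[[0,0.03,0],[0,0,0],0.42],[[0,0.03,0],[0,0,0],0.38],[[0,0.03,0],[0,0,0],0.36],[[0,0.03,0],[0,0,0],0.36],[[0,0.03,0],[0,0,0],0.36],[[0,0.03,0],[0,0,0],0.36]]'

```text
time: 17.82
ee_pos: [0.588, 0.0397, 0.1373]
tool_rot: [-0.05, 0.949, 0.017, 0.311]
force: [-5.0, 6.6, 6.3]
finger_gap: 0.0353
grip_force: 22.0
```

Call:
step_arm --steps '[[[0,0,0],[0,0,0],0.6],[[0,-0.02,0],[0,0,0],0.9],[[0,-0.03,0],[0,0,0],1],[[0,-0.03,0],[0,0,0],1],[[0,-0.03,0],[0,0,0],1],[[0,-0.03,0],[0,0,0],1],[[0,-0.03,0],[0,0,0],1],[[0,-0.03,0],[0,0,0],1]]'

```text
time: 18.82
ee_pos: [0.5881, 0.0339, 0.1354]
tool_rot: [-0.05, 0.949, 0.016, 0.31]
force: [-0.2, -0.4, -0.2]
finger_gap: 0.0879
grip_force: 0.0
```

Call:
step_arm --steps '[[[0,0,-0.15],[0,0,0],1],[[0,0,-0.35],[0,0,0],1],[[0,0,-0.6],[0,0,0],1],[[0,0,-0.85],[0,0,0],1],[[0,0,-0.85],[0,0,0],1],[[0,0,-0.85],[0,0,0],1],[[0,0,-0.85],[0,0,0],1],[[0,0,-0.85],[0,0,0],1]]'

```text
time: 19.82
ee_pos: [0.5132, 0.026, 0.2365]
tool_rot: [-0.05, 0.95, 0.016, 0.309]
force: [-0.4, -0.1, 0.6]
finger_gap: 0.0877
grip_force: 0.0
```

Run:
```python
from h import *
from workcell import imaging
c=np.zeros((600,800,3),np.uint8)
S=imaging.read_camera("side")["frame"][:,:,::-1];T=imaging.read_camera("top")["frame"][:,:,::-1]
c[:,:400]=cv2.resize(S[180:330,330:430],None,fx=4,fy=4,interpolation=cv2.INTER_CUBIC);c[:,400:]=cv2.resize(T[110:260,310:410],None,fx=4,fy=4,interpolation=cv2.INTER_CUBIC)
cv2.imwrite("pics/b2.png",c)
```

```text
(no output)
```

View pics/b2.png

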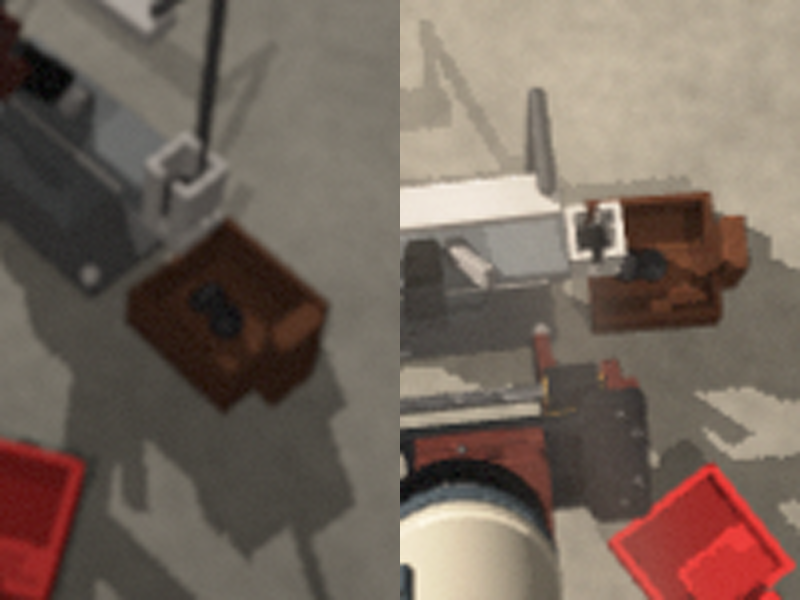

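Both blanks lie side by side in the tray, at (205,297) and (225,322) in the side crop. The trigger is out and the gripper is clear.

```bash
python3 -c "
from workcell import ctrl
print(ctrl.sign_off())"
```

```text
the job is handed in; nothing more can be done
None
```

I handed the job in at about 20 s: the tray stands under the mouth with two blanks in it after two full squeezes, and the trigger is out with the arm clear. The sign-off returned no verdict, and I did not separately check the two blanks left in the magazine or the bystanders.

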